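# Hang the meat mallet back in its tool stand

## Robot

A 7-joint arm with a two-finger parallel gripper is mounted at the origin on a cart in front of the work surface, level with it; the furniture and walls round the work are solid. World frame = base frame: x ahead of the robot, y to its left, z up, the work surface at z = 0. Lengths are in m, angles in rad, forces in N, time in s.
With the tool pointing down it reaches from about 0.4 to 0.85 m from the base axis. Payload 10.4 kg.
Tool frame: the origin (TCP) lies at the very end of the fingers, on their centre line; the grasp point (between the pads) lies 19 mm behind it; z points along the fingers, y is the line along which they close (so a half turn about z gives the same grasp; the last joint's range is limited). The gripper opens to 87 mm and grips with 3 to 60 N. Pads are 19 mm wide; open, the fingers measure 117 mm over their backs; the gripper's body (75 mm by 190 mm) begins 51 mm behind the grasp point.
Start: joints at [-1.135, 0.332, -0.065, 1.46, 0.022, 1.35, -0.088], TCP at [0.277, 0.56, 0.223] pointing down, gripper open.
Joint ranges: [-2.6, 2.6], [-0.5, 2.12], [-1.47, 1.34], [0.16, 2.42], [-1.27, 4.41], [0.06, 2.06], [-2.6, 2.6]. Speed limits (rad/s): [2.22, 2.22, 2.79, 2.79, 3.14, 3.14, 3.14].

## Interface

Orientations are given as a unit quaternion [x, y, z, w].
In Python, from bench import r gives the robot as it stands.
- The arm moves only by the shell command python3 -m jog 'ROWS' [FORCE]. ROWS is a JSON list of rows, 1 to 12 of them, each an object with the fields xyz (a list: dx, dy, dz in normalised numbers (1 is 0.5 m)), yaw (a turn about the tool's z in normalised numbers (1 is 2 rad)), aperture (the finger opening in m); a field left out counts as zero (the opening has to be given); each row is the pose to reach, as a shift and turn from the pose commanded when the command began, along the tool's axes at that moment; what a row does not reach only later rows make up. A row lasts 1/10 s, in which the tool goes at most 0.05 m and 0.15 rad, less where a joint would pass 70% of its speed; a pose out of reach is approached as far as the arm can. The fingers move at their own pace and stop on an object; FORCE is the grip in N (left out, the last holds). Time passes only in rows, so rows that do not move let the fingers close. It prints the time, the measured TCP pose, the force, the opening and the grip force at its end. Shift and turn numbers lie between -1 and 1, and a call with a number outside is refused. Input that does not fit is refused with a message, and nothing moves.
- r.read_state(): the state, without advancing time (a new reading comes with each control period).
- r.camera(name): name is "side" or "top" or "wrist"; returns a dict with "img" (384x512x3 uint8, red, green, blue), "fx", "fy", "cx", "cy" (pixels), "pose" (4x4, takes a point from camera to world coordinates). Camera axes: x right, y down, z forward; pixel columns grow to the right and rows downward; lengths in m; the calibration is good to about 2 mm. A picture is of the moment at which its call begins. There is no depth.
- r.close_job(): hands the job in; it is judged then, once.
Trained networks look in the newest picture that a camera, given by its name, has taken for a name from the list of things; names that differ only in an ending like _2 or _b are one class to them, and where a whole thing is asked for, a point or a joint stands for the part that bears it (a point fixed in the world has none). Each returns a list of dicts, best first, with "p" (0 to 1); they miss things now and then, are a little off and sometimes report something else, mostly with a low value. They report only what shows in the picture. A call takes as long as a camera call.
- r.recognise(camera, label): "position" ([column, row] as shares, 0 to 1, of the picture: columns of its width, rows of its height, amid what is visible of it).
- r.regions_of(camera, label): "pixels" (384x512 bool, what is visible of it) and "position" ([column, row] as shares, 0 to 1, of the picture: columns of its width, rows of its height, amid what is visible of it).
The state is a dict: "time": time; "joint_positions": joint angles; "joint_vel": joint speeds; "joint_torque": joint torques, N m; "ee_pos": TCP position; "eef_rot": TCP orientation; "ft_force": force on the tool from outside, world axes, zero at the start; "torque": the same for the moment, N m; "width": finger opening in m; "grip_force": force on a finger pad.
Only numpy, scipy, OpenCV 4.12 (cv2) and the standard library are available. Lean on these libraries where they do the work, as an engineer would, in place of code of your own. Each camera call takes 0.05 s, during which the arm holds its last target. There are 200 camera calls.

## Task

The washed meat mallet has dried in the white crock. Lift it out, feed its handle down through the sprung front collar of the tool stand, and press it gently down, never forcing anything, until the head sits fully home between the lips on top of the collar; then let go. Leave the crock standing.

Things in the scene. Friction and masses are not known exactly. Their poses are not given: they have to be found in the camera images.
- mallet: Meat mallet, 0.4 kg: round handle 24 mm thick, 115 mm long, wooden grip (butt edge bevelled 1.5 mm); aluminium block head 84 mm long (x), 44 wide (y), 40 high. Origin: centre of the butt, the handle's free end; z runs up the handle to the head (underside at 115 mm). At the start it hangs handle-down in the crock, head across the rim.
- mallet_top (a point): Centre of the top face of the mallet's head, 155 mm above the butt; axes as the mallet's. Grip the head here from above across its 44 mm width (y), the fingertips no more than 27 mm below the top: lower down they would meet the saddle's lips.
- crock: Loose white ceramic crock, 86 mm in diameter, 130 mm high, mouth 64 mm wide, 0.9 kg. Origin at the centre of its underside, z up.
- tool_stand: Steel tool stand, fixed: round foot 184 mm wide, post, and on the post a swivelling crown with a collar on either side, the front one empty for the mallet, the rear one with a wooden lemon reamer (tip at z = 195 mm). Origin: centre of the underside on the post axis, z up; post top at z = 168 mm.
- collar_middle (a point): Fixed point of the stand, at seat height (150 mm), 85 mm from the post on the stand's -x side: where the front collar's bore is when the crown is in mid position. The crown's real angle is NOT measured: it starts within 0.35 rad (29 mm) to either side, turns stiffly about the post (about 4 N at the collar), stays where left, stops at 0.6 rad.
- collar_depth (a point): Fixed point 16 mm below collar_middle: height of the collar's underside. The collar: upright bore 27 mm wide, axis always 85 mm from the post axis, outside diameter 45 mm, flat top face = seat. Two sprung rubber noses on the line to the post, 8 mm below the seat, grip the handle: the mallet will not sink home by its own weight; pushing takes 5 to 15 N.
- lip_height (a point): Fixed point 8 mm above collar_middle: height of the tops of the saddle's two lips, which turn with the crown. They stand either side of the bore, parallel to the line post to bore, 44 mm long; inner faces 48 mm apart at the seat, 51 at the top, outer faces 29 mm from the line. The head's long way (x) must lie along that line to sink between them onto the seat (butt then 35 mm above the worktop).

How it is judged:
By the outcome, as a careful person would: the job done as asked, in the order asked, and still so for the second after the job is handed in, with the robot touching nothing.
It also fails if it takes over 58 s, if anything falls off the work surface, if the arm or the gripper's body presses on something with over 40 N, if the wrist force passes 120 N, or if a joint passes its speed limit or range.

## Working session

There is one attempt and no reset: what is moved stays moved. The work goes in short steps, Python scripts to look and compute and a shell command to move; the robot and the scene stay as the last step left them, time stands still between calls to the robot, and variables do not carry over. Pictures are saved under pics/ and viewed, at most 10 in all, crops included, and the job is handed in when it is done.

```bash
mkdir -p pics; ls; cat > h.py <<'E'
import numpy as np, cv2
from bench import r
from scipy.spatial.transform import Rotation as R
E
python3 - <<'E'
from h import *
s=r.read_state(); print(s['time'],s['ee_pos'],s['eef_rot'],R.from_quat(s['eef_rot']).as_matrix().round(3))
ims=[]
for c in ['side','top','wrist']:
    d=r.camera(c); cv2.imwrite(f'pics/{c}0.png',d['img'][:,:,::-1]); ims.append(d['img'][:,:,::-1])
    print(c,d['fx'],d['cx'],d['cy'],d['pose'].round(3).tolist())
    for l in ['mallet','crock','tool_stand','mallet_top']:
        print(l,[(np.round(np.array(x['position'])*[512,384],1),round(x['p'],2)) for x in r.recognise(c,l)[:2]])
cv2.imwrite('pics/all0.png',cv2.resize(np.hstack(ims[:2]),(800,300)))
E
```

```text
pics
0.0 [0.27660905 0.56001529 0.22175674] [ 2.27392194e-01  9.73802996e-01 -7.03596275e-04 -1.40426257e-04] [[-0.897  0.443 -0.001]
 [ 0.443  0.897 -0.001]
 [-0.    -0.001 -1.   ]]
side 356.7183565856463 251.44278464426523 195.86605846304283 [[-1.0, -0.0, 0.013, 0.5], [-0.011, 0.509, -0.861, 0.758], [-0.007, -0.861, -0.509, 0.553], [0.0, 0.0, 0.0, 1.0]]
mallet [(array([263.2, 141.2]), 0.79), (array([224.7, 252.3]), 0.33)]
crock [(array([261.8, 169.1]), 0.63)]
tool_stand [(array([225. , 253.7]), 0.88), (array([263.2, 164.6]), 0.73)]
mallet_top [(array([264.7, 141.4]), 0.81)]
top 362.71632115689357 263.0361063241671 190.04420620664064 [[0.004, -0.987, 0.16, 0.387], [-0.999, -0.01, -0.036, 0.033], [0.037, -0.16, -0.986, 0.997], [0.0, 0.0, 0.0, 1.0]]
mallet [(array([368.1, 211.4]), 0.58), (array([208.9, 181.4]), 0.54)]
crock [(array([346.8, 212.5]), 0.88)]
tool_stand [(array([208.9, 181.8]), 0.79)]
mallet_top [(array([369.9, 215.9]), 0.69)]
wrist 345.34295096459175 252.8115593907216 189.4054290441799 [[0.443, 0.865, 0.234, 0.211], [0.897, -0.427, -0.115, 0.594], [0.0, 0.261, -0.965, 0.384], [0.0, 0.0, 0.0, 1.0]]
mallet []
crock []
tool_stand []
mallet_top []
```

```bash
python3 - <<'E'
import cv2
a=cv2.imread('pics/side0.png')[80:340,130:390];b=cv2.imread('pics/top0.png')[80:310,150:430]
cv2.imwrite('pics/s1.png',cv2.resize(a,None,fx=2.2,fy=2.2));cv2.imwrite('pics/t1.png',cv2.resize(b,None,fx=2.6,fy=2.6))
E
```

```text
(no output)
```

View pics/s1.png

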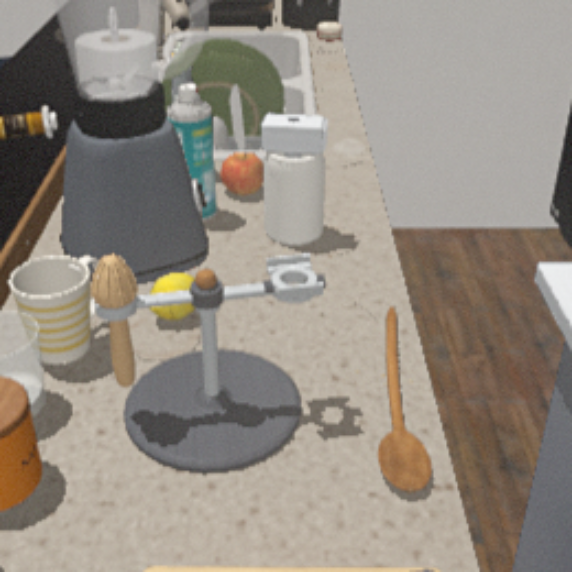

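View pics/t1.png

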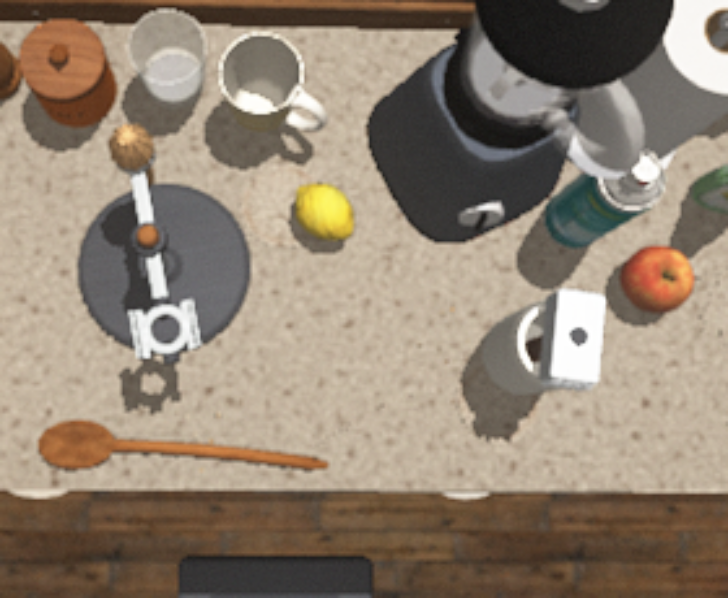

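The side view shows the stand at crop (208,290), with its ring at (293,280), and the mallet in the crock at (295,170). In the top view the head's top face spans crop (545–606, 290–386), the collar bore is at (167,328) and the post top is at (148,236). The stand is on +y and the crown is slightly turned.

```bash
cat >> h.py <<'E'
def ray(d,px,z):
    v=d['pose'][:3,:3]@np.array([(px[0]-d['cx'])/d['fx'],(px[1]-d['cy'])/d['fy'],1]); o=d['pose'][:3,3]
    return o+v*(z-o[2])/v[2]
def proj(d,P):
    q=(np.linalg.inv(d['pose'])@np.append(P,1))[:3]; return np.array([d['fx']*q[0]/q[2]+d['cx'],d['fy']*q[1]/q[2]+d['cy']])
E
python3 - <<'E'
from h import *
d=r.camera('top'); im=d['img']; g=im.min(2)
# head top
m=(g>200).astype(np.uint8); 
n,l,st,c=cv2.connectedComponentsWithStats(m)
for i in range(1,n):
    if st[i,4]>40: print(st[i],c[i].round(1))
i=l[218,372]; print('lab',i)
m2=(l==i).astype(np.uint8)
cs=max(cv2.findContours(m2,cv2.RETR_EXTERNAL,cv2.CHAIN_APPROX_NONE)[0],key=len)
P=np.array([ray(d,p,.170)[:2] for p in cs[:,0,:].astype(float)],np.float32)
print('head',cv2.minAreaRect(P))
tp=lambda x,y:(150+x/2.6-.3,80+y/2.6-.3)
print('bore',ray(d,tp(167,328),.150),'post',ray(d,tp(148,236),.168),'crockmouth', )
s=r.regions_of('top','tool_stand')[0]['pixels']
# dark foot
x=(im.max(2)<95)&(im.ptp(2)<25) if hasattr(im,'ptp') else (im.max(2)<95)
q=r.camera('side')
for nm,z,xy in [('bore',.150,(293,280)),('post',.168,(207,272)),('mallettop',.170,(294,123))]:
    print('side',nm,ray(q,(130+xy[0]/2.2-.3,80+xy[1]/2.2-.3),z))
m3=r.regions_of('side','mallet')[0]['pixels'];print(np.argwhere(m3).min(0),np.argwhere(m3).max(0))
big=cv2.resize(im[185:245,320:400,::-1],None,fx=7,fy=7,interpolation=cv2.INTER_NEAREST)
b2=cv2.resize(im[150:225,175:255,::-1],None,fx=4,fy=4,interpolation=cv2.INTER_CUBIC)
b3=cv2.resize(q['img'][120:200,235:295,::-1],None,fx=4,fy=4,interpolation=cv2.INTER_CUBIC)
o=np.zeros((600,800,3),np.uint8);o[:240,:320]=cv2.resize(big,(320,240));o[:300,330:650]=b2;o[250:570,:240]=b3
cv2.imwrite('pics/c2.png',o)
E
```

```text
[272  33  28  25 558] [285.4  44.9]
[90 35 29 16 88] [104.6  41.6]
[364  58  24  23 417] [375.7  68.7]
[ 405   69   50   48 1502] [429.5  92.7]
[259 113  15  11  69] [266.5 118.3]
[436 112  76  27 770] [468.2 119.3]
[240 115  16   9  92] [247.2 119.4]
[ 71 126  26  24 468] [ 83.  137.2]
[369 132  20  19  83] [375.9 141.9]
[393 139  16  13  99] [399.8 144.3]
[473 141  19  22 147] [484.9 150.9]
[466 145  11  14  89] [471.1 152.1]
[201 147   8  19  98] [204.5 155.9]
[ 439  155   73   81 1653] [462.7 209.5]
[482 165   8   9  45] [485.1 168.5]
[207 178   7  17  79] [210.  185.9]
[112 190   5  23  57] [114.2 201.5]
[362 191  21  36 609] [372.1 208.8]
[200 195  27  23 292] [213. 206.]
[349 198   8  25  77] [351.7 209.4]
[488 201  24  15 142] [498.2 210.4]
[ 199  341  124   43 3718] [262.9 358.9]
lab 55
head ((0.47998279333114624, -0.25040915608406067), (0.0435895211994648, 0.08331403881311417), 82.22689819335938)
bore [0.48647289 0.1169783  0.15      ] post [0.56695836 0.13422923 0.168     ] crockmouth
side bore [0.48585382 0.12306329 0.15      ]
side post [0.56632294 0.13760272 0.168     ]
side mallettop [ 0.47880347 -0.2379327   0.17      ]
[131 248] [151 277]
```

View pics/c2.png

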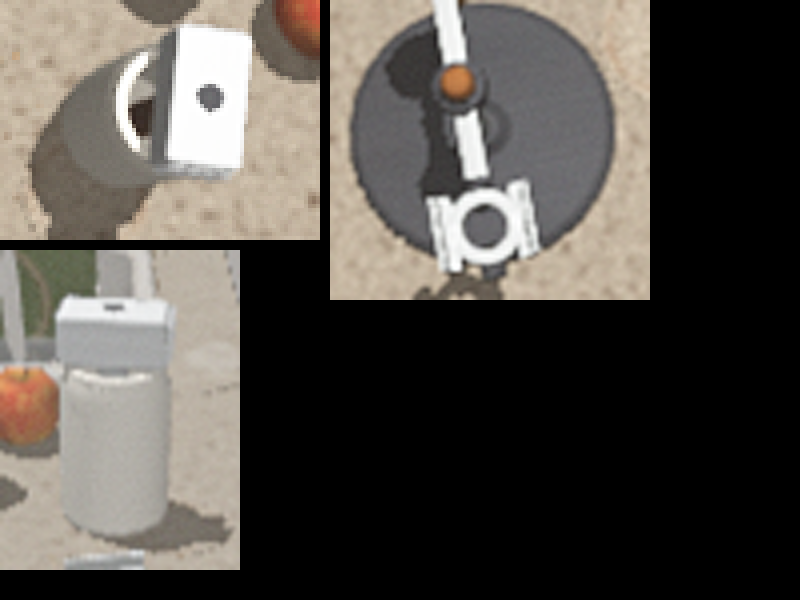

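Careful with the scale: shifts go in shares of 0.5 m and turns go in shares of 2 rad. That gives: -0.331 m / 0.5 = -0.662, -0.323 m / 0.5 = -0.646, -0.3 rad / 2 = -0.15.

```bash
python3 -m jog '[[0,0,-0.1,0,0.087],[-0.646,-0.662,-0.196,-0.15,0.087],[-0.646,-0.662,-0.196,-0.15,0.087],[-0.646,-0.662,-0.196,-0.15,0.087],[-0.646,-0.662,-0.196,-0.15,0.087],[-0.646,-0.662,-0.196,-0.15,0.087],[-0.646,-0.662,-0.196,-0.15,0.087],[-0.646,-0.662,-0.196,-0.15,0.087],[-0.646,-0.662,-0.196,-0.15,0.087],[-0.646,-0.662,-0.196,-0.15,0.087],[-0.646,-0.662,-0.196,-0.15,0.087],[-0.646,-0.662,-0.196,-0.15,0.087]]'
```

```text
refused: ROWS must be a list of objects, one for each row. Nothing was moved.
```

Wrong form. The message asks for a list of objects, one for each row, so I'll send the same numbers that way.

```bash
python3 -m jog '[{"xyz":[0,0,-0.1],"aperture":0.087},{"xyz":[-0.646,-0.662,-0.196],"yaw":-0.15,"aperture":0.087},{"xyz":[-0.646,-0.662,-0.196],"yaw":-0.15,"aperture":0.087},{"xyz":[-0.646,-0.662,-0.196],"yaw":-0.15,"aperture":0.087},{"xyz":[-0.646,-0.662,-0.196],"yaw":-0.15,"aperture":0.087},{"xyz":[-0.646,-0.662,-0.196],"yaw":-0.15,"aperture":0.087},{"xyz":[-0.646,-0.662,-0.196],"yaw":-0.15,"aperture":0.087},{"xyz":[-0.646,-0.662,-0.196],"yaw":-0.15,"aperture":0.087},{"xyz":[-0.646,-0.662,-0.196],"yaw":-0.15,"aperture":0.087},{"xyz":[-0.646,-0.662,-0.196],"yaw":-0.15,"aperture":0.087},{"xyz":[-0.646,-0.662,-0.196],"yaw":-0.15,"aperture":0.087},{"xyz":[-0.646,-0.662,-0.196],"yaw":-0.15,"aperture":0.087}]'
python3 - <<'E'
from h import *
d=r.camera('wrist'); np.savez('w1.npz',**d)
s=r.read_state();print(s['ee_pos'],R.from_quat(s['eef_rot']).as_matrix().round(3).tolist())
im=d['img'][:,:,::-1]
cv2.imwrite('pics/w1.png',cv2.resize(im,None,fx=1.5,fy=1.5))
print(d['fx'],d['cx'],d['cy'],d['pose'].round(4).tolist())
for P in [(.486,.12,.15),(.567,.136,.168)]: print(proj(d,P)*1.5)
E
```

```text
time: 2.15
ee_pos: [0.4206, 0.118, 0.3212]
eef_rot: [0.082, 0.997, 0.001, 0.001]
ft_force: [-0.1, 0.2, -0.9]
width: 0.0872
grip_force: 0.0
[0.41994105 0.12011851 0.3208118 ] [[-0.987, 0.16, 0.001], [0.16, 0.987, 0.001], [-0.0, 0.001, -1.0]]
345.34295096459175 252.8115593907216 189.4054290441799 [[0.1629, 0.9521, 0.2589, 0.3487], [0.9866, -0.1575, -0.0416, 0.1315], [0.0012, 0.2622, -0.965, 0.483], [0.0, 0.0, 0.0, 1.0]]
[394.55329273 349.61088036]
[436.11743133 463.10319414]
```

View pics/w1.png

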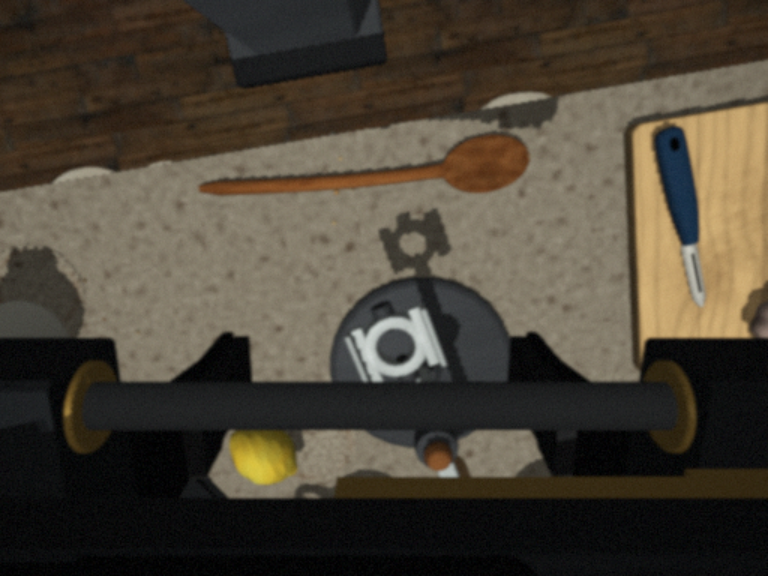

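The wrist view shows the bore at (398,346), about 3 px from the prediction, the post cap at (438,452), and the lips on both sides of the bore. I'll overlay a stand model on both views to refine the crown angle.

```bash
cat > fit.py <<'E'
from h import *
from scipy.optimize import minimize
d=dict(np.load('w1.npz')); t=r.camera('top'); t={k:np.asarray(v) for k,v in t.items()}
def model(px,py,th):
    # px,py: post; u: from bore toward post
    u=np.array([np.cos(th),np.sin(th)]);v=np.array([-u[1],u[0]]); b=np.array([px,py])-.085*u
    return u,v,b
lab=[]
for c in (d,t):
    g=c['img'].min(2).astype(float); lab.append(cv2.GaussianBlur(g,(0,0),1.0))
a=np.linspace(0,2*np.pi,48,endpoint=False)
def samp(g,c,P):
    q=np.array([proj(c,p) for p in P]).astype(np.float32); return cv2.remap(g.astype(np.float32),q[:,:1],q[:,1:],1).ravel()
def pts(p):
    u,v,b=model(*p); f=lambda xy,z:np.c_[xy,np.full(len(xy),z)]
    C=np.c_[np.cos(a),np.sin(a)]; C1=C[:, :1]*u+C[:,1:]*v
    ring=f(b+.018*C1,.150); hole=f(b+.010*C1,.150)
    s=np.linspace(-.019,.019,12)[:,None]
    lips=np.r_[f(b+s*u+.0272*v,.158),f(b+s*u-.0272*v,.158)]
    gap=np.r_[f(b+s*u+.034*v,.158),f(b+s*u-.034*v,.158)]
    ends=np.r_[f(b+np.array([[.027]])*w*u+sg*.0265*v,.158) for w in(1,-1) for sg in(1,-1)] if 0 else None
    return ring,hole,lips,gap
def cost(x,which):
    e=0
    for k in which:
        c=(d,t)[k];R_,H,L,G=[samp(lab[k],c,P) for P in pts(x)]
        e+=-R_.mean()+H.mean()*.7-L.mean()*1.5+G.mean()*.7
    return e
if __name__=='__main__':
    for w in [(0,),(1,),(0,1)]:
        best=min((minimize(cost,[.568+dx,.137+dy,th],args=(w,),method='Nelder-Mead',options=dict(initial_simplex=np.array([[.568,.137,th],[.573,.137,th],[.568,.142,th],[.568,.137,th+.06]]))) for dx in[0] for dy in[0] for th in(.1,.2,.3)),key=lambda o:o.fun)
        print(w,best.x.round(4),best.fun.round(1),'bore',model(*best.x)[2].round(4))
        x=best.x
    out=[]
    for k,(c,(y0,y1,x0,x1)) in enumerate([(d,(195,265,220,310)),(t,(160,230,180,270))]):
        im=cv2.resize(c['img'][y0:y1,x0:x1,::-1],None,fx=4.4,fy=4.4,interpolation=cv2.INTER_CUBIC)
        u,v,b=model(*x)
        def dr(P,col):
            q=np.array([(proj(c,p)-[x0,y0]+.5)*4.4 for p in P]);cv2.polylines(im,[q.round().astype(int)],True,col,1)
        C=np.c_[np.cos(a),np.sin(a)]
        dr(np.c_[b+.0135*C,a*0+.15],(0,0,255));dr(np.c_[b+.0225*C,a*0+.15],(0,0,255))
        for sg in(1,-1): dr([np.r_[b+i*.022*u+sg*j*v,.158] for i,j in((1,.0255),(1,.029),(-1,.029),(-1,.0255))],(255,0,0))
        out.append(im)
    cv2.imwrite('pics/fit.png',np.hstack(out)); 
E
python3 fit.py
```

```text
File "fit.py", line 21
    ends=np.r_[f(b+np.array([[.027]])*w*u+sg*.0265*v,.158) for w in(1,-1) for sg in(1,-1)] if 0 else None
                                                           ^^^
SyntaxError: invalid syntax
```

```bash
sed -i '/ends=/d' fit.py; python3 fit.py
```

```text
(0,) [0.5667 0.1366 0.1955] -329.8 bore [0.4833 0.1201]
(1,) [0.5592 0.1604 0.5197] -224.5 bore [0.4855 0.1182]
(0, 1) [0.5674 0.1382 0.2131] -529.8 bore [0.4844 0.1202]
```

View pics/fit.png

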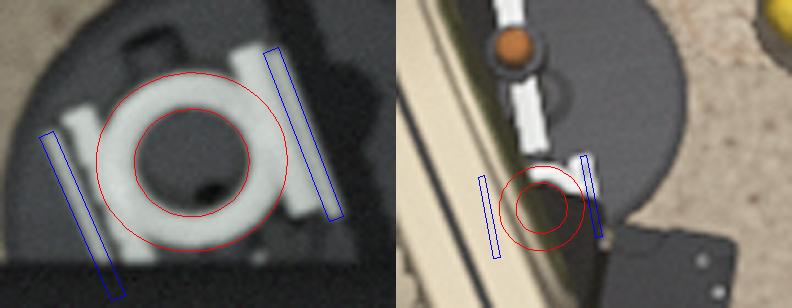

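The wrist overlay fits the ring and the lip direction well, but the arm hides the current top view. I'll refit on the first, unobstructed top picture.

```bash
sed -i "s/^t=.*//; s/; t=r.camera('top'); t={.*/; t=r.camera('top'); t={k:np.asarray(v) for k,v in t.items()}; t['img']=cv2.imread('pics\/top0.png')[:,:,::-1].copy()/" fit.py; python3 fit.py
python3 - <<'E'
from h import *
q=r.camera('side'); print(ray(q,(263.0,134.2),.170))
d=r.camera('top')
for l in ['mallet_top']: print([(np.array(x['position'])*[512,384]).round(1) for x in r.recognise('side',l)[:1]])
print(r.read_state()['joint_positions'].round(2))
E
```

```text
(0,) [0.5667 0.1366 0.1955] -329.8 bore [0.4833 0.1201]
(1,) [0.5688 0.1366 0.2148] -363.0 bore [0.4857 0.1185]
(0, 1) [0.5679 0.1364 0.1986] -669.9 bore [0.4846 0.1197]
[ 0.47960301 -0.24946138  0.17      ]
[array([264.6, 140.5])]
[-0.68 -0.14  0.26  1.77  0.04  1.51  0.99]
```

View pics/fit.png

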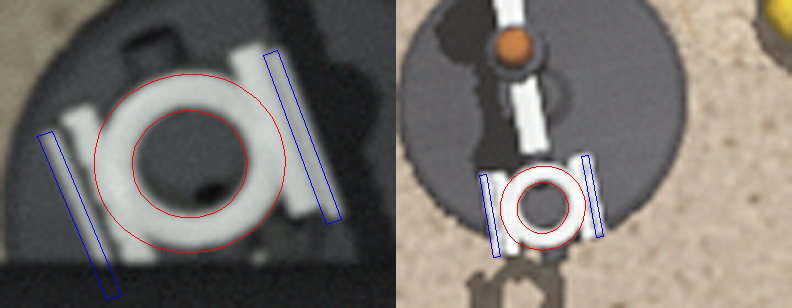

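Scaled: -0.356 m / 0.5 = -0.712, -0.1185 m / 0.5 = -0.237, -0.024 rad / 2 = -0.012.

```bash
python3 -m jog '[{"xyz":[-0.237,-0.712,0.2],"yaw":-0.012,"aperture":0.087},{"xyz":[-0.237,-0.712,0.2],"yaw":-0.012,"aperture":0.087},{"xyz":[-0.237,-0.712,0.2],"yaw":-0.012,"aperture":0.087},{"xyz":[-0.237,-0.712,0.2],"yaw":-0.012,"aperture":0.087},{"xyz":[-0.237,-0.712,0.2],"yaw":-0.012,"aperture":0.087},{"xyz":[-0.237,-0.712,0.2],"yaw":-0.012,"aperture":0.087},{"xyz":[-0.237,-0.712,0.2],"yaw":-0.012,"aperture":0.087},{"xyz":[-0.237,-0.712,0.2],"yaw":-0.012,"aperture":0.087},{"xyz":[-0.237,-0.712,0.2],"yaw":-0.012,"aperture":0.087},{"xyz":[-0.237,-0.712,0.2],"yaw":-0.012,"aperture":0.087},{"xyz":[-0.237,-0.712,0.2],"yaw":-0.012,"aperture":0.087}]' 25
python3 - <<'E'
from h import *
s=r.read_state();M=R.from_quat(s['eef_rot']).as_matrix();print(s['ee_pos'],M.round(3).tolist(),s['joint_positions'].round(2))
print('to go',M.T@(np.array([.480,-.250,.145])-s['ee_pos']))
E
```

```text
time: 3.55
ee_pos: [0.4811, -0.2481, 0.2206]
eef_rot: [0.066, 0.998, 0.0, 0.0]
ft_force: [0.8, 0.9, -0.1]
width: 0.0872
grip_force: 0.0
[ 0.48109234 -0.24805607  0.22055791] [[-0.991, 0.132, 0.0], [0.132, 0.991, 0.001], [0.0, 0.001, -1.0]] [-0.3   0.17  0.78  1.72 -0.12  1.3   1.94]
to go [ 0.00082242 -0.00212377  0.07555649]
```

Scaled: 0.0755 m / 0.5 = 0.151, -0.001 m / 0.5 = -0.002.

```bash
python3 -m jog '[{"xyz":[0.002,-0.002,0.08],"aperture":0.087},{"xyz":[0.002,-0.002,0.151],"aperture":0.087},{"xyz":[0.002,-0.002,0.151],"aperture":0.087},{"xyz":[0.002,-0.002,0.151],"aperture":0.06},{"xyz":[0.002,-0.002,0.151],"aperture":0.03},{"xyz":[0.002,-0.002,0.151],"aperture":0.03},{"xyz":[0.002,-0.002,0.151],"aperture":0.03},{"xyz":[0.002,-0.002,0.151],"aperture":0.03},{"xyz":[0.002,-0.002,0.151],"aperture":0.03}]' 35
```

```text
time: 4.45
ee_pos: [0.4795, -0.2505, 0.1453]
eef_rot: [0.067, 0.998, 0.0, 0.0]
ft_force: [-0.2, 0.3, 0.6]
width: 0.0468
grip_force: 0.0
```

Scaled: -0.17 m / 0.5 = -0.34, -0.15 m / 0.5 = -0.3.

```bash
python3 -m jog '[{"xyz":[0,0,-0.02],"aperture":0.03},{"xyz":[0,0,-0.04],"aperture":0.03},{"xyz":[0,0,-0.06],"aperture":0.03},{"xyz":[0,0,-0.08],"aperture":0.03},{"xyz":[0,0,-0.12],"aperture":0.03},{"xyz":[0,0,-0.18],"aperture":0.03},{"xyz":[0,0,-0.24],"aperture":0.03},{"xyz":[0,0,-0.3],"aperture":0.03},{"xyz":[0,0,-0.34],"aperture":0.03},{"xyz":[0,0,-0.34],"aperture":0.03}]'
python3 - <<'E'
from h import *
s=r.read_state();M=R.from_quat(s['eef_rot']).as_matrix();print(s['ee_pos'],M.round(3).tolist(),s['ft_force'],s['torque'])
d=r.camera('side');q=r.camera('top')
cv2.imwrite('pics/g.png',np.hstack([cv2.resize(d['img'][40:240,170:370,::-1],(400,400)),cv2.resize(q['img'][120:280,290:450,::-1],(400,400))]))
E
```

```text
time: 5.45
ee_pos: [0.4803, -0.2513, 0.3181]
eef_rot: [0.067, 0.998, -0.0, 0.002]
ft_force: [0.2, 0.1, -4.1]
width: 0.0438
grip_force: 35.0
[ 0.48026022 -0.25127354  0.31805923] [[-0.991, 0.135, 0.005], [0.135, 0.991, -0.001], [-0.005, -0.0, -1.0]] [ 0.24110435  0.11996427 -4.11679058] [-0.00862603 -0.00882559  0.02980474]
```

View pics/g.png

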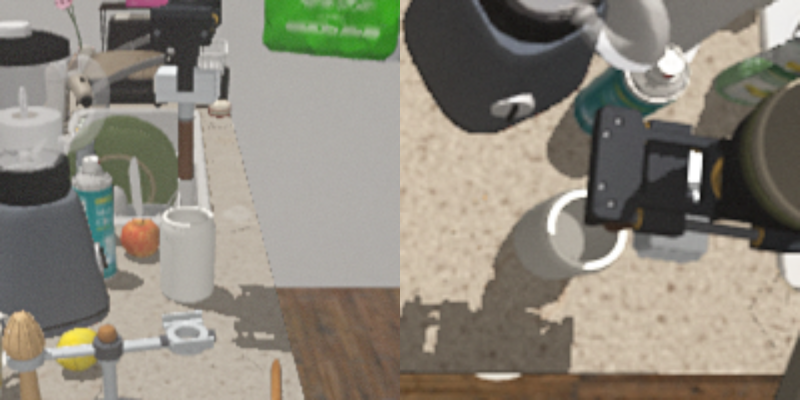

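The mallet is lifted clear with its handle vertical (side crop x 186, butt at y 177), and the crock is standing. Next I'll measure the butt and head relative to the TCP.

```bash
python3 - <<'E'
from h import *
d=r.camera('side');im=d['img'].astype(int)
o=d['pose'][:3,3]
def at_y(px,y):
    v=d['pose'][:3,:3]@np.array([(px[0]-d['cx'])/d['fx'],(px[1]-d['cy'])/d['fy'],1]); return o+v*(y-o[1])/v[1]
hb=im.max(2)<130
for row in range(90,134,3):
    c=[x for x in range(250,278) if hb[row,x]]
    if c: print(row,c[0],c[-1],at_y(((c[0]+c[-1])/2,row),-.239).round(4))
# head: bright columns
for row in (78,82,86):
    c=[x for x in range(235,300) if im[row,x].min()>150]; print(row,c[0],c[-1],at_y(((c[0]+c[-1])/2,row),-.229).round(4))
for z in (.17,.185,.188,.19,.195): print(z,proj(d,np.array([.480,-.239,z])).round(1))
E
```

```text
93 260 273 [ 0.4713 -0.239   0.2944]
96 259 274 [ 0.4712 -0.239   0.2861]
99 259 259 [ 0.492  -0.239   0.2778]
102 259 267 [ 0.4808 -0.239   0.2693]
105 250 267 [ 0.4934 -0.239   0.2609]
108 250 267 [ 0.4933 -0.239   0.2523]
111 250 267 [ 0.4933 -0.239   0.2436]
114 250 267 [ 0.4933 -0.239   0.2349]
117 250 267 [ 0.4933 -0.239   0.2261]
120 250 267 [ 0.4932 -0.239   0.2172]
123 250 266 [ 0.4946 -0.239   0.2082]
126 250 266 [ 0.4946 -0.239   0.1992]
129 250 266 [ 0.4946 -0.239   0.19  ]
132 250 258 [ 0.5063 -0.239   0.1808]
78 248 299 [ 0.4534 -0.229   0.3369]
82 248 299 [ 0.4531 -0.229   0.3264]
86 248 299 [ 0.4529 -0.229   0.3158]
0.17 [262.9 135.5]
0.185 [263.  130.6]
0.188 [263.  129.7]
0.19 [263. 129.]
0.195 [263.  127.4]
```

Scaled: 0.3683 m / 0.5 = 0.7366, 0.0458 m / 0.5 = 0.0916, -0.34 rad / 2 = -0.17.

```bash
python3 -m jog '[{"xyz":[0.0916,0.7366,0],"yaw":-0.17,"aperture":0.03},{"xyz":[0.0916,0.7366,0],"yaw":-0.17,"aperture":0.03},{"xyz":[0.0916,0.7366,0],"yaw":-0.17,"aperture":0.03},{"xyz":[0.0916,0.7366,0],"yaw":-0.17,"aperture":0.03},{"xyz":[0.0916,0.7366,0],"yaw":-0.17,"aperture":0.03},{"xyz":[0.0916,0.7366,0],"yaw":-0.17,"aperture":0.03},{"xyz":[0.0916,0.7366,0],"yaw":-0.17,"aperture":0.03},{"xyz":[0.0916,0.7366,0],"yaw":-0.17,"aperture":0.03},{"xyz":[0.0916,0.7366,0],"yaw":-0.17,"aperture":0.03},{"xyz":[0.0916,0.7366,0],"yaw":-0.17,"aperture":0.03},{"xyz":[0.0916,0.7366,0],"yaw":-0.17,"aperture":0.03},{"xyz":[0.0916,0.7366,0],"yaw":-0.17,"aperture":0.03}]'
python3 -m jog '[{"aperture":0.03},{"aperture":0.03}]'
python3 - <<'E'
from h import *
d=r.camera('side');w=r.camera('wrist');q=r.camera('top')
ps=[r.read_state()]
s=ps[0];M=R.from_quat(s['eef_rot']).as_matrix();print(s['ee_pos'],M.round(3).tolist(),s['joint_positions'].round(2))
print('to go',M.T@(np.array([.4846,.1197,s['ee_pos'][2]])-s['ee_pos']))
print('side bore',proj(d,(.4846,.1197,.15)),'butt pred',proj(d,(.4846,.1197,.187)))
cv2.imwrite('pics/p.png',np.hstack([cv2.resize(d['img'][110:250,190:330,::-1],(420,420),interpolation=2),cv2.resize(w['img'][184:324,186:306,::-1],(360,420),interpolation=2)]))
E
```

```text
time: 6.8
ee_pos: [0.4836, 0.1192, 0.3148]
eef_rot: [-0.101, 0.995, -0.0, -0.0]
ft_force: [-0.2, 0.6, -3.4]
width: 0.0436
grip_force: 35.0
time: 7.0
ee_pos: [0.4836, 0.12, 0.3151]
eef_rot: [-0.102, 0.995, 0.0, 0.0]
ft_force: [-0.1, 0.3, -3.3]
width: 0.0439
grip_force: 35.0
[0.48351018 0.12042476 0.31508943] [[-0.979, -0.204, 0.0], [-0.204, 0.979, 0.0], [-0.0, 0.0, -1.0]] [-0.72 -0.    0.38  1.65  0.    1.49  1.44]
to go [-9.19469624e-04 -9.31432366e-04  1.77253533e-08]
side bore [263.44894423 206.12033487] butt pred [263.63880629 190.93844159]
```

View pics/p.png

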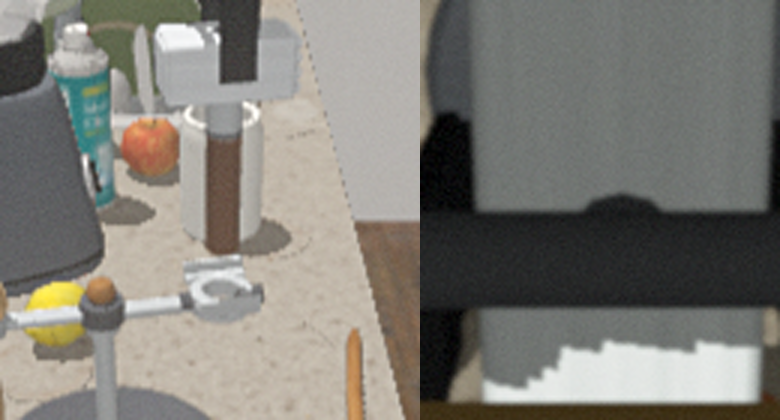

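Scaled: 0.039 m / 0.5 = 0.078, -0.0009 m / 0.5 = -0.0018.

```bash
python3 -m jog '[{"xyz":[-0.0018,-0.001,0.02],"aperture":0.03},{"xyz":[-0.0018,-0.001,0.04],"aperture":0.03},{"xyz":[-0.0018,-0.001,0.056],"aperture":0.03},{"xyz":[-0.0018,-0.001,0.064],"aperture":0.03},{"xyz":[-0.0018,-0.001,0.07],"aperture":0.03},{"xyz":[-0.0018,-0.001,0.074],"aperture":0.03},{"xyz":[-0.0018,-0.001,0.078],"aperture":0.03},{"xyz":[-0.0018,-0.001,0.078],"aperture":0.03}]'
```

```text
time: 7.95
ee_pos: [0.4845, 0.1199, 0.276]
eef_rot: [-0.102, 0.995, -0.0, -0.0]
ft_force: [-0.4, -2.7, -3.5]
width: 0.0433
grip_force: 35.0
```

Scaled: 0.005 m / 0.5 = 0.01, -0.001 m / 0.5 = -0.002.

```bash
python3 -m jog '[{"xyz":[0,-0.002,0.002],"aperture":0.03},{"xyz":[0,-0.002,0.006],"aperture":0.03},{"xyz":[0,-0.002,0.01],"aperture":0.03},{"xyz":[0,-0.002,0.01],"aperture":0.03}]'; python3 -m jog '[{"xyz":[0,-0.002,0.004],"aperture":0.03},{"xyz":[0,-0.002,0.008],"aperture":0.03},{"xyz":[0,-0.002,0.008],"aperture":0.03}]'
```

```text
time: 8.35
ee_pos: [0.4845, 0.1195, 0.2707]
eef_rot: [-0.103, 0.995, 0.0, -0.0]
ft_force: [-0.1, 0.7, -4.7]
width: 0.0435
grip_force: 35.0
time: 8.65
ee_pos: [0.4845, 0.1181, 0.2662]
eef_rot: [-0.102, 0.995, -0.0, -0.001]
ft_force: [-0.7, 0.5, -4.9]
width: 0.0436
grip_force: 35.0
```

Scaled: 0.008 m / 0.5 = 0.016, 0.006 m / 0.5 = 0.012.

```bash
python3 -m jog '[{"xyz":[0,0.0014,0.004],"aperture":0.03},{"xyz":[0,0.0014,0.008],"aperture":0.03},{"xyz":[0,0.0014,0.012],"aperture":0.03},{"xyz":[0,0.0014,0.016],"aperture":0.03},{"xyz":[0,0.0014,0.016],"aperture":0.03}]'; python3 - <<'E'
from h import *
d=r.camera('side');q=r.camera('top')
cv2.imwrite('pics/i.png',np.hstack([cv2.resize(d['img'][110:250,190:330,::-1],(400,400),interpolation=2),cv2.resize(q['img'][150:250,165:265,::-1],(400,400),interpolation=2)]))
E
```

```text
time: 9.15
ee_pos: [0.4845, 0.1187, 0.2583]
eef_rot: [-0.102, 0.995, -0.0, -0.0]
ft_force: [0.6, -1.0, -6.9]
width: 0.0432
grip_force: 35.0
```

View pics/i.png

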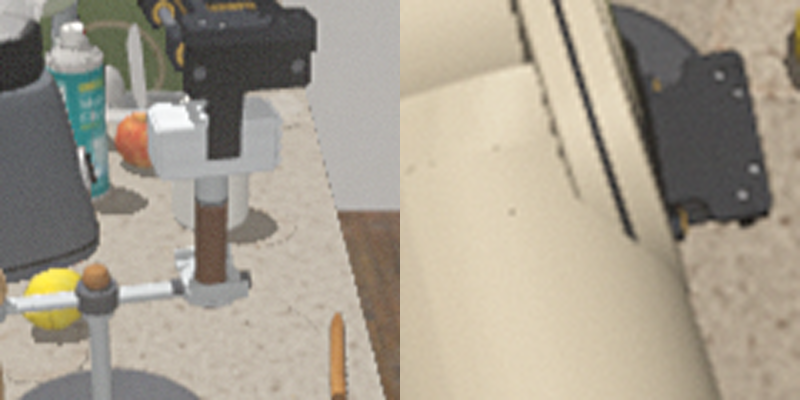

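The handle is entering the collar bore: in the side crop it enters at about (211,282), and the ring's front rim covers it. I'll continue gently.

Scaled: 0.015 m / 0.5 = 0.03, 0.012 m / 0.5 = 0.024.

```bash
python3 -m jog '[{"xyz":[0,0,0.006],"aperture":0.03},{"xyz":[0,0,0.012],"aperture":0.03},{"xyz":[0,0,0.018],"aperture":0.03},{"xyz":[0,0,0.024],"aperture":0.03},{"xyz":[0,0,0.03],"aperture":0.03}]';python3 -m jog '[{"aperture":0.03}]'; python3 -m jog '[{"xyz":[0,0,0.008],"aperture":0.03},{"xyz":[0,0,0.016],"aperture":0.03},{"xyz":[0,0,0.024],"aperture":0.03},{"xyz":[0,0,0.032],"aperture":0.03},{"xyz":[0,0,0.04],"aperture":0.03}]'
```

```text
time: 9.75
ee_pos: [0.4848, 0.1194, 0.244]
eef_rot: [-0.103, 0.995, 0.0, 0.0]
ft_force: [-2.1, 0.0, 1.9]
width: 0.0436
grip_force: 35.0
time: 9.85
ee_pos: [0.4842, 0.1192, 0.243]
eef_rot: [-0.103, 0.995, 0.0, -0.001]
ft_force: [-0.7, 1.2, -7.1]
width: 0.0437
grip_force: 35.0
time: 10.35
ee_pos: [0.4849, 0.1188, 0.2238]
eef_rot: [-0.102, 0.995, -0.0, 0.0]
ft_force: [-2.4, -0.9, 2.9]
width: 0.0439
grip_force: 35.0
```

Scaled: 0.036 m / 0.5 = 0.072, 0.032 m / 0.5 = 0.064.

```bash
python3 -m jog '[{"xyz":[0,0,0.008],"aperture":0.03},{"xyz":[0,0,0.016],"aperture":0.03},{"xyz":[0,0,0.024],"aperture":0.03},{"xyz":[0,0,0.032],"aperture":0.03},{"xyz":[0,0,0.04],"aperture":0.03},{"xyz":[0,0,0.048],"aperture":0.03},{"xyz":[0,0,0.056],"aperture":0.03},{"xyz":[0,0,0.064],"aperture":0.03},{"xyz":[0,0,0.072],"aperture":0.03}]'; python3 - <<'E'
from h import *
d=r.camera('side')
a=cv2.resize(d['img'][150:230,205:305,::-1],(600,480),interpolation=2)
cv2.imwrite('pics/j.png',a)
s=r.read_state();print(s['ee_pos'],s['ft_force'],s['torque'])
E
```

```text
time: 11.25
ee_pos: [0.4847, 0.1189, 0.1877]
eef_rot: [-0.102, 0.995, 0.0, 0.0]
ft_force: [-1.9, -0.3, 1.7]
width: 0.0439
grip_force: 35.0
[0.48427752 0.11881336 0.18679432] [-1.88481932 -0.20120718 -5.95853011] [0.1769906  0.20638155 0.00744393]
```

View pics/j.png

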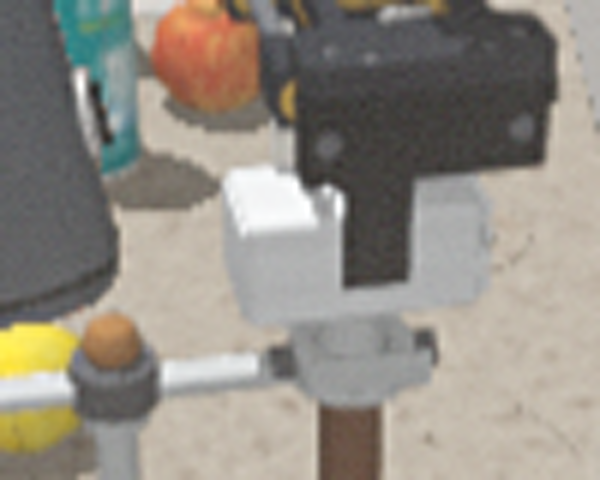

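The handle is through the collar: in the side crop it shows below the collar at (350,440), with the head just above the lips and along the arm line. Now the last stretch.

Scaled: 0.016 m / 0.5 = 0.032, 0.014 m / 0.5 = 0.028.

```bash
python3 -m jog '[{"xyz":[0,0,0.004],"aperture":0.03},{"xyz":[0,0,0.008],"aperture":0.03},{"xyz":[0,0,0.012],"aperture":0.03},{"xyz":[0,0,0.016],"aperture":0.03},{"xyz":[0,0,0.02],"aperture":0.03},{"xyz":[0,0,0.024],"aperture":0.03},{"xyz":[0,0,0.028],"aperture":0.03},{"xyz":[0,0,0.032],"aperture":0.03}]'; python3 -m jog '[{"xyz":[0,0,0.002],"aperture":0.03},{"xyz":[0,0,0.004],"aperture":0.03}]'
```

```text
time: 12.1
ee_pos: [0.4847, 0.119, 0.1719]
eef_rot: [-0.102, 0.995, 0.0, -0.0]
ft_force: [-1.0, 0.7, 0.3]
width: 0.0438
grip_force: 35.0
time: 12.3
ee_pos: [0.4847, 0.119, 0.1699]
eef_rot: [-0.102, 0.995, 0.0, -0.0]
ft_force: [-1.3, -0.6, -2.0]
width: 0.0435
grip_force: 35.0
```

Scaled: 0.002 m / 0.5 = 0.004, 0.001 m / 0.5 = 0.002.

```bash
python3 -m jog '[{"xyz":[0,0,0.002],"aperture":0.03},{"xyz":[0,0,0.004],"aperture":0.03}]';python3 -m jog '[{"xyz":[0,0,0.002],"aperture":0.03}]'; python3 -m jog '[{"xyz":[0,0,0.002],"aperture":0.03}]'; python3 -m jog '[{"xyz":[0,0,0.002],"aperture":0.03}]'
```

```text
time: 12.5
ee_pos: [0.4847, 0.119, 0.1679]
eef_rot: [-0.102, 0.995, 0.0, -0.0]
ft_force: [-1.7, 0.4, -1.7]
width: 0.0438
grip_force: 35.0
time: 12.6
ee_pos: [0.4848, 0.119, 0.1672]
eef_rot: [-0.102, 0.995, 0.0, 0.0]
ft_force: [-7.9, -1.9, 12.2]
width: 0.0437
grip_force: 35.0
time: 12.7
ee_pos: [0.4848, 0.1189, 0.1671]
eef_rot: [-0.102, 0.995, 0.0, 0.0]
ft_force: [-11.5, -2.4, 19.4]
width: 0.0438
grip_force: 35.0
time: 12.8
ee_pos: [0.4848, 0.119, 0.167]
eef_rot: [-0.102, 0.995, 0.0, 0.0]
ft_force: [-15.8, -2.9, 30.7]
width: 0.0437
grip_force: 35.0
```

Scaled: -0.0025 m / 0.5 = -0.005, -0.0015 m / 0.5 = -0.003.

```bash
python3 -m jog '[{"xyz":[0,0,-0.003],"aperture":0.03},{"xyz":[0,0,-0.005],"aperture":0.03}]'; python3 - <<'E'
from h import *
for i in range(3):
    s=r.read_state();print(s['ee_pos'].round(4),s['ft_force'].round(1),s['torque'].round(2)); 
    d=r.camera('side')
im=cv2.GaussianBlur(d['img'],(0,0),.6).astype(int)
cx=int(round(proj(d,(.4848,.119,.05))[0])); print(cx)
b=np.array([.4848,.119])
for z in (.035,.134,.15): print(z,proj(d,np.r_[b,z]),proj(d,np.r_[b+[0,.012],z]))
for row in range(205,262,2): print(row,im[row,cx].tolist(),end=' ')
print()
u=np.array([.979,.204]);v=np.array([-.204,.979])
for z in (.19,.15):
    print(z,[proj(d,np.r_[b+i*.042*u+j*.022*v,z]).round(1).tolist() for i in(1,-1) for j in(1,-1)])
for col in (245,248,280,283): print(col,[im[row,col].min() for row in range(165,215)])
E
```

```text
time: 13.0
ee_pos: [0.4846, 0.1189, 0.1675]
eef_rot: [-0.102, 0.995, 0.0, -0.0]
ft_force: [-1.6, 0.1, -5.2]
width: 0.0437
grip_force: 35.0
[0.4846 0.1189 0.1675] [-1.6  0.1 -5.2] [0.15 0.48 0.01]
[0.4846 0.1189 0.1674] [-2.1 -0.1 -1. ] [-0.01  0.42  0.02]
[0.4847 0.119  0.1673] [-2.5  0.1 -0.7] [-0.02  0.49  0.01]
263
0.035 [262.82224498 248.61810724] [262.90870585 252.01083852]
0.134 [263.2704753  212.27325259] [263.36887631 215.39461676]
0.15 [263.34853643 205.9436482 ] [263.44909688 209.01138561]
205 [70, 67, 63] 207 [152, 151, 151] 209 [166, 167, 166] 211 [154, 155, 154] 213 [151, 152, 152] 215 [147, 148, 148] 217 [155, 156, 156] 219 [118, 117, 117] 221 [103, 82, 68] 223 [105, 83, 71] 225 [105, 83, 70] 227 [107, 83, 70] 229 [103, 83, 68] 231 [104, 81, 67] 233 [104, 82, 69] 235 [105, 81, 68] 237 [106, 82, 68] 239 [105, 82, 66] 241 [105, 81, 67] 243 [104, 82, 69] 245 [103, 80, 66] 247 [103, 80, 65] 249 [104, 81, 67] 251 [136, 119, 104] 253 [148, 142, 134] 255 [115, 111, 112] 257 [83, 83, 81] 259 [84, 83, 82] 261 [90, 87, 86] 
0.19 [[245.4, 197.0], [241.6, 186.4], [286.2, 192.7], [2
[... 2344 characters left out ...]
), np.int64(71), np.int64(69), np.int64(68), np.int64(71), np.int64(70), np.int64(72), np.int64(71), np.int64(72), np.int64(66), np.int64(59), np.int64(60), np.int64(61), np.int64(61), np.int64(61), np.int64(60), np.int64(62), np.int64(61), np.int64(60), np.int64(63), np.int64(60), np.int64(59), np.int64(79), np.int64(134), np.int64(161), np.int64(160), np.int64(162), np.int64(172), np.int64(174), np.int64(172), np.int64(171), np.int64(171), np.int64(173), np.int64(172), np.int64(172), np.int64(172), np.int64(173), np.int64(171), np.int64(169), np.int64(170), np.int64(171), np.int64(172), np.int64(171), np.int64(170), np.int64(168), np.int64(168), np.int64(171), np.int64(171), np.int64(170)]
```

Scaled: -0.05 m / 0.5 = -0.1, -0.04 m / 0.5 = -0.08.

```bash
python3 -m jog '[{"aperture":0.065},{"aperture":0.065},{"aperture":0.065},{"aperture":0.065},{"xyz":[0,0,-0.04],"aperture":0.065},{"xyz":[0,0,-0.08],"aperture":0.065},{"xyz":[0,0,-0.1],"aperture":0.065},{"xyz":[0,0,-0.1],"aperture":0.0},{"xyz":[0,0,-0.1],"aperture":0.0},{"xyz":[0,0,-0.1],"aperture":0.0},{"xyz":[0,0,-0.1],"aperture":0.0},{"xyz":[0,0,-0.1],"aperture":0.0}]' 10; python3 -m jog '[{"aperture":0},{"xyz":[0,0,0.02],"aperture":0},{"xyz":[0,0,0.032],"aperture":0},{"xyz":[0,0,0.04],"aperture":0}]'
```

```text
time: 14.35
ee_pos: [0.4845, 0.1189, 0.217]
eef_rot: [-0.102, 0.995, -0.0, -0.0]
ft_force: [-0.5, -0.4, 0.2]
width: 0.0326
grip_force: 0.0
time: 14.75
ee_pos: [0.4843, 0.1188, 0.1964]
eef_rot: [-0.102, 0.995, -0.0, -0.001]
ft_force: [0.2, -0.2, 0.0]
width: 0.0033
grip_force: 0.0
```

Now gentle taps on top, 1–2 mm at a time, to find the height of the head's top (0.190 when home).

Scaled: 0.003 m / 0.5 = 0.006, 0.002 m / 0.5 = 0.004.

```bash
python3 -m jog '[{"xyz":[0,0,0.002],"aperture":0},{"xyz":[0,0,0.004],"aperture":0},{"xyz":[0,0,0.006],"aperture":0},{"xyz":[0,0,0.006],"aperture":0}]'; for i in 1 2 3; do python3 -m jog '[{"xyz":[0,0,0.003],"aperture":0}]' | grep -E 'ee_pos|ft_f'; done
```

```text
time: 15.15
ee_pos: [0.4848, 0.119, 0.1946]
eef_rot: [-0.102, 0.995, 0.0, 0.0]
ft_force: [-0.1, -0.5, 0.6]
width: 0.0008
grip_force: 0.0
ee_pos: [0.4849, 0.1191, 0.1933]
ft_force: [-0.3, -0.3, -0.3]
ee_pos: [0.4848, 0.119, 0.1915]
ft_force: [-0.0, 0.9, 0.2]
ee_pos: [0.485, 0.119, 0.1903]
ft_force: [-5.5, -2.4, 18.4]
```

```bash
python3 -m jog '[{"xyz":[0,0,0.001],"aperture":0}]'; python3 -m jog '[{"xyz":[0,0,-0.06],"aperture":0.02},{"xyz":[0,0,-0.14],"aperture":0.05},{"xyz":[0,0,-0.24],"aperture":0.08},{"xyz":[0,0,-0.3],"aperture":0.08},{"xyz":[0.1,0,-0.3],"aperture":0.08},{"xyz":[0.1,0,-0.3],"aperture":0.08},{"xyz":[0.1,0,-0.3],"aperture":0.08}]'
python3 - <<'E'
from h import *
d=r.camera('side');im=d['img']
for l in ('mallet','mallet_top','crock'): print(l,[((np.array(x['position'])*[512,384]).round(1),round(x['p'],2)) for x in r.recognise('side',l)[:1]])
b=np.array([.4848,.119]);u=np.array([.979,.204]);v=np.array([-.204,.979])
print(proj(d,np.r_[b,.19]))
q=np.array([proj(d,np.r_[b+i*.042*u+j*.022*v,.19]) for i,j in((1,1),(1,-1),(-1,-1),(-1,1))])
m=((im.min(2)>200)).astype(np.uint8);n,l,st,c=cv2.connectedComponentsWithStats(m)
i=l[int(q[:,1].mean()),int(q[:,0].mean())+6]
cs=max(cv2.findContours((l==i).astype(np.uint8),0,1)[0],key=len);print(q.round(1).tolist(),st[i],c[i])
P=np.array([ray(d,p,.19)[:2] for p in cs[:,0,:].astype(float)],np.float32);print(cv2.minAreaRect(P))
E
```

```text
time: 15.55
ee_pos: [0.4849, 0.119, 0.1904]
eef_rot: [-0.102, 0.995, 0.0, 0.0]
ft_force: [-5.0, -1.9, 12.4]
width: 0.0003
grip_force: 6.3
time: 16.25
ee_pos: [0.4354, 0.1088, 0.3399]
eef_rot: [-0.103, 0.995, 0.001, 0.001]
ft_force: [0.1, 0.6, -1.5]
width: 0.0481
grip_force: 0.0
mallet [(array([261.8, 202.5]), 0.81)]
mallet_top [(array([262.2, 202. ]), 0.91)]
crock []
[263.55126606 189.50527148]
[[245.4, 197.0], [241.6, 186.4], [280.5, 182.5], [286.2, 192.7]] [243 184  44  14 414] [263.0531401  190.27536232]
((0.48513489961624146, 0.12063392251729965), (0.08409733325242996, 0.04585949704051018), 12.249027252197266)
```

```bash
python3 -c "
from h import *
r.camera('top');print(r.recognise('top','crock')[:1]);print(r.close_job())"
```

```text
[{'position': [0.7025, 0.5542], 'p': 0.63}]
the job is handed in; nothing more can be done
None
```

The mallet is seated fully home in the front collar and released, the crock was left standing, and the job was handed in at about 16 s; the highest push I saw was about 31 N.

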